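Clear the page and turn the binder divider

ROBOT

A 7-joint arm with a two-finger parallel gripper is mounted at the origin on the work surface. World frame = base frame: x ahead of the robot, y to its left, z up, the work surface at z = 0. Lengths are in m, angles in rad, forces in N, time in s.
With the tool pointing down it reaches from about 0.4 to 0.875 m from the base axis. Payload 6.5 kg.
Tool frame: the origin (TCP) lies on the centre line of the jaws, within the pads' length; the fingertips stand 14 mm ahead of it and the grasp point (between the pads) lies 5 mm behind it (tip_reach is the distance from the TCP to the fingertips, in m); z points along the fingers, y is the direction in which the jaws open and shut (so a half turn about z gives the same grasp; the last joint's range is limited). The gripper opens to 88 mm and grips with 3 to 60 N. Pads are 18 mm wide; open, the fingers measure 123 mm over their backs; the gripper's body (75 mm by 187 mm) begins 45 mm behind the grasp point.
Start: joints at [1.264, 0.536, -0.004, 1.538, 0.003, 1.067, -0.071], TCP at [0.155, -0.631, 0.253] pointing down, gripper open.
Joint ranges: [-2.7, 2.7], [-0.37, 2.16], [-1.27, 1.26], [0.24, 2.4], [-1.31, 4.45], [0.19, 1.91], [-2.76, 2.76]. Speed limits (rad/s): [2.39, 2.39, 3.14, 3.14, 3.14, 3.14, 3.14].

INTERFACE

Orientations are given as [roll, pitch, yaw] about the fixed x, y, z axes, in that order (R = Rz(yaw) Ry(pitch) Rx(roll)).
In Python, from cell import move_pose, servo_line, set_joints, move_gripper, sleep, inverse_kinematics, get_image, camera_info, MotionError, sign_off, get_time, get_joints, get_qvel, get_effort, get_position, get_tool_rot, get_contact_force, get_moment, get_gripper_width, tip_reach gives the robot as it stands. Calls block until the motion is done:
- move_pose(position, orientation): joint-space move of the TCP to a pose.
- servo_line(position, attitude=None, rate=0.15): straight line of the TCP; attitude=None keeps the orientation; rate is the mean speed in m/s.
- set_joints(angles): joint-space move.
- move_gripper(opening, effort=None): finger opening in m; effort is the grip in N (None keeps the last); returns when the fingers have stopped.
- sleep(seconds).
- inverse_kinematics(position, orientation): joint angles nearest the present ones, or None.
- get_image(name): name is "scene" or "top" or "wrist"; returns (picture, depth): 480x640x3 uint8, red, green, blue; 480x640 float32, m along the optical axis (not along the pixel's ray), 0 where there is no reading.
- camera_info(name): a dict with "fovy" (degrees; the focal length in pixels is half the picture's height over the tangent of half this angle, whatever the lens; pixels are square), "cx", "cy" (the principal point, pixels), "k1" (the pictures are not rectified: a ray, as slopes to the right and down, at radius r is drawn at 1 + k1 r^2 times it, then the intrinsics apply), "eye" and "attitude" of the camera in the world; the wrist camera has in their place "T_tool_cam" (4x4, takes a point from camera to tool coordinates, whose origin is the TCP and whose axes are the flange's). Camera axes: x right, y up, looking along -z (the intrinsics and any distortion apply to the point x, -y, -z); pixel columns grow to the right and rows downward; lengths in m; the calibration is good to about 2 mm. A picture is of the moment at which its call begins: read the wrist's pose just before it. camera_info takes no time and is no camera call.
A pose or a line that the arm cannot do raises MotionError and nothing moves.
- sign_off(): hands the job in, once; it reports no verdict.
Readings, each from a call of its own:
- get_time(): time.
- get_joints(): joint angles.
- get_qvel(): joint speeds.
- get_effort(): joint torques, N m.
- get_position(): TCP position.
- get_tool_rot(): TCP orientation.
- get_contact_force(): force on the tool from outside, world axes, zero at the start.
- get_moment(): the same for the moment, N m.
- get_gripper_width(): finger opening in m.
Only numpy, scipy, OpenCV 4.12 (cv2) and the standard library are available. Lean on these libraries where they do the work, as an engineer would, in place of code of your own. Each camera call takes 0.05 s, during which the arm holds its last target.

TASK

First push the red-topped ink pad off the left-hand pages of the open binder so that it lies flat on the desk; push it, do not pick it up. Then turn the green divider over the rings with the fingertips, by its yellow tab, until it lies flat on the left-hand pages, and leave it there. The binder stays where it lies on the desk, and the other things on the desk are left alone.

Things in the scene. Friction and masses are not known exactly. Their poses are not given: they have to be found in the camera images.
- binder: Blue ring binder lying open on the desk, loose, about 2.2 kg. Origin: centre of its underside, on the desk. x runs along the spine (roughly away from the robot), y to the left, z up. Covers 230 mm along x, 320 mm across y, 3 mm thick. Three steel rings at x = -70, 0 and 70 mm, up to 50 mm high, within 22 mm of the spine line y = 0.
- left_page (a point): Middle of the top of the left-hand pages, 87 mm left of the spine line and 25 mm above the desk; axes as the binder's. The pages are a firm pile, 210 mm along x and 126 mm across (24 to 150 mm from the spine line). The right-hand pile is its mirror image.
- hinge (a point): Middle of the divider's hinge line, which runs along the binder's x axis above the spine, 27.5 mm above the desk; axes as the binder's.
- divider (a joint): Angle of the green divider about the hinge. 0: flat on the right-hand pages; pi/2: straight up; pi: flat on the left-hand pages (a stop). Starts ajar, 0.25 to 0.55. The hinge is stiff: the divider stays where it is left, even half way, and takes 1 to 2 N at its free edge to turn.
- tab (a point): Middle of the outer (free) edge of the divider's yellow tab, 178 mm from the hinge, half way through its thickness. The divider is rigid, 4 mm thick, 90 g: a green panel 200 mm along the spine, from 14 to 154 mm from the hinge, then the tab, 70 mm long along the spine, at its middle, from 152 to 178 mm. The tab overhangs the pages and the cover.
- ink_pad: Shut stamp ink pad, black with a red lid (small white label), a flat block 75 x 50 x 18 mm, 60 to 140 g, loose, lying on the left-hand pages of the binder. Origin: centre of its underside; x along its 75 mm side, y along its 50 mm side, z up. Lying there it would keep the divider from lying flat.
- pad_middle (a point): Middle of the ink pad, 9 mm above its underside. It is 34 mm above the desk while the pad lies on the pages and about 9 to 15 mm when the pad lies on the desk.
- calculator: Bystander, loose: white pocket calculator, 110 x 70 x 18 mm, lying flat. Origin: centre of its underside.
- stapler: Bystander, loose: orange and black stapler, 130 x 34 mm, about 50 mm high. Origin: centre of its underside.
- tape_measure: Bystander, loose: yellow tape measure, 70 x 36 x 62 mm, standing. Origin: centre of its underside.
- mouse: Bystander, loose: black computer mouse, 105 x 60 x 32 mm. Origin: centre of its underside.
- mug: Bystander, loose: white mug, 80 mm across, 92 mm high, handle at its +y. Origin: centre of its underside.
- pen_cup: Bystander, loose: dark metal cup with pens, 84 mm across, 155 mm high with the pens. Origin: centre of its underside.
Not all that is in view belongs to the job. Leave any blue, pink or turquoise look-alike of the ink_pad alone.

How it is judged:
By the outcome, as a careful person would: the job done as asked, in the order asked, and still so for the second after the job is handed in, with the robot touching nothing.
It also fails if it takes over 58 s, if anything falls off the work surface, if the arm or the gripper's body presses on something with over 40 N, if the wrist force passes 120 N, or if a joint passes its speed limit or range.

## Working session

There is one attempt and no reset: what is moved stays moved. The work goes in short steps, each a Python script; the robot and the scene stay as the last script left them, time stands still between calls to the robot, and variables do not carry over. Pictures are saved under pics/ and viewed, and the job is handed in when it is done.

```bash
ls; mkdir -p pics; python3 - <<'E'
from cell import *
import cv2
for n in ["scene","top","wrist"]:
    print(n,camera_info(n))
    p,d=get_image(n); cv2.imwrite(f"pics/{n}0.png",p[:,:,::-1])
    import numpy as np; np.save(f"pics/{n}0.npy",d)
print(get_time(),get_position(),get_tool_rot(),tip_reach)
E
```

```text
pics
scene {'fovy': 52.06575070483735, 'cx': 320.851882081825, 'cy': 238.7004594074768, 'k1': -0.020408863475585615, 'eye': array([ 1.15359702, -0.20321084,  1.09116223]), 'attitude': array([ 0.55376393, -0.01246872,  1.27015234])}
top {'fovy': 49.78400873831389, 'cx': 322.93613922353705, 'cy': 246.91246740014665, 'k1': -0.14460065623605747, 'eye': array([ 0.39468416, -0.01196295,  1.35248115]), 'attitude': array([ 0.12770379,  0.00665379, -1.59779978])}
wrist {'fovy': 62.868485245776085, 'cx': 320.81618968201593, 'cy': 235.5304375447486, 'k1': -0.039280491001232765, 'T_tool_cam': array([[-1.25853383e-03,  9.65576389e-01,  2.60116613e-01,
         6.64190131e-02],
       [ 9.99999196e-01,  1.25518146e-03,  1.78993687e-04,
         1.77754488e-03],
       [-1.53661473e-04,  2.60116629e-01, -9.65577193e-01,
        -1.32147205e-01],
       [ 0.00000000e+00,  0.00000000e+00,  0.00000000e+00,
         1.00000000e+00]])}
0.15 [ 0.1548886  -0.63081197  0.25204902] [-3.14028241e+00  1.12566569e-04  2.40869685e-01] 0.014
```

View pics/top0.png

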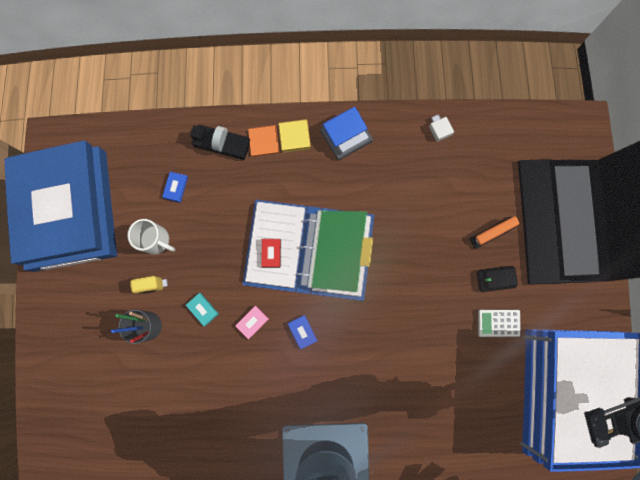

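View pics/scene0.png

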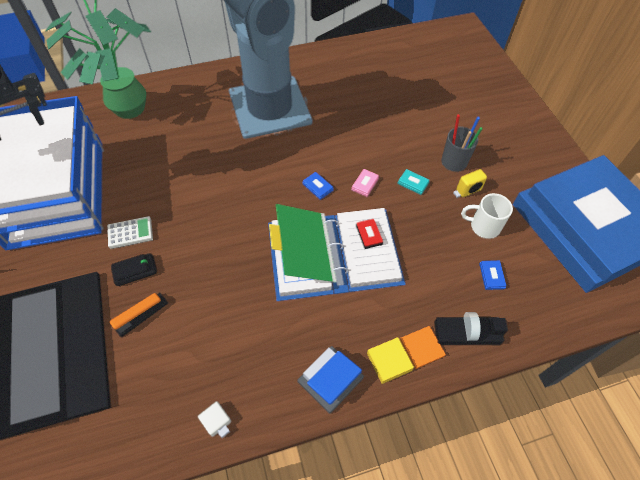

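The red-lidded pad is at top (271,252) and scene (370,233), on the lined left pages. The blue, pink and turquoise look-alikes are on the bare desk at top (302,331), (252,322), (201,309) and (175,187). Next I'll measure, and confirm the red pad in a crop.

```bash
cat > h.py <<'E'
from cell import *
import numpy as np, cv2
from scipy.spatial.transform import Rotation as R
def intr(ci):
    f=240/np.tan(np.radians(ci["fovy"])/2); return np.array([[f,0,ci["cx"]],[0,f,ci["cy"]],[0,0,1]]),np.array([ci["k1"],0,0,0,0.])
def pose(name,tp=None,tr=None):
    ci=camera_info(name)
    if name=="wrist":
        T=np.eye(4);T[:3,:3]=R.from_euler('xyz',tr).as_matrix();T[:3,3]=tp;T=T@ci["T_tool_cam"]
        return T[:3,:3],T[:3,3],ci
    return R.from_euler('xyz',ci["attitude"]).as_matrix(),ci["eye"],ci
def rays(name,uv,tp=None,tr=None):
    Rm,e,ci=pose(name,tp,tr);K,D=intr(ci)
    s=cv2.undistortPoints(np.array(uv,float).reshape(-1,1,2),K,D).reshape(-1,2)
    return e,np.c_[s[:,0],-s[:,1],-np.ones(len(s))]@Rm.T
def onplane(name,uv,z,tp=None,tr=None):
    e,d=rays(name,uv,tp,tr); return e+d*((z-e[2])/d[:,2])[:,None]
def depthpts(name,uv,dep,tp=None,tr=None):
    e,d=rays(name,uv,tp,tr); uv=np.array(uv,int); return e+d*dep[uv[:,1],uv[:,0]][:,None]
def project(name,P,tp=None,tr=None):
    Rm,e,ci=pose(name,tp,tr);K,D=intr(ci)
    q=(np.atleast_2d(P)-e)@Rm; q=q*[1,-1,-1]
    return cv2.projectPoints(q.reshape(-1,1,3),np.zeros(3),np.zeros(3),K,D)[0].reshape(-1,2)
def blob(im,lo,hi,roi):
    hsv=cv2.cvtColor(im,cv2.COLOR_RGB2HSV); m=cv2.inRange(hsv,np.array(lo),np.array(hi))
    k=np.zeros_like(m);x0,y0,x1,y1=roi;k[y0:y1,x0:x1]=255;return m&k
E
python3 - <<'E'
from h import *
im=cv2.imread("pics/top0.png")[:,:,::-1].copy();d=np.load("pics/top0.npy")
im2=cv2.imread("pics/scene0.png")[:,:,::-1].copy();d2=np.load("pics/scene0.npy")
roi=(235,195,385,305)
def big(m):
    c=max(cv2.findContours(m,0,2)[0],key=cv2.contourArea); return c.reshape(-1,2)
red=blob(im,(0,150,80),(8,255,255),roi)|blob(im,(172,150,80),(180,255,255),roi)
c=cv2.boxPoints(cv2.minAreaRect(big(red)));print("red",c, onplane("top",c,.043).round(4))
print('mid',onplane("top",[c.mean(0)],.043))
ys,xs=np.nonzero(red);P=depthpts("top",np.c_[xs,ys],d);print("z",np.median(P,0))
roi2=(340,205,400,260)
red2=blob(im2,(0,170,80),(8,255,255),roi2)|blob(im2,(172,170,80),(180,255,255),roi2)
c2=cv2.boxPoints(cv2.minAreaRect(big(red2)));print("red scene mid",onplane("scene",[c2.mean(0)],.043))
for nm,lo,hi in (("green",(45,80,30),(85,255,255)),("yellow",(20,100,80),(32,255,255))):
    m=blob(im,lo,hi,roi);b=big(m);c=cv2.boxPoints(cv2.minAreaRect(b));print(nm,c.round(1).tolist())
    ys,xs=np.nonzero(cv2.erode(m,np.ones((3,3))));P=depthpts("top",np.c_[xs,ys],d);print(P.mean(0),P[:,2].min(),P[:,2].max())
    m=blob(im2,lo,hi,(260,200,345,290));b=big(m)
    ys,xs=np.nonzero(cv2.erode(m,np.ones((3,3))));P=depthpts("scene",np.c_[xs,ys],d2);print('scene',P.mean(0),P[:,2].min(),P[:,2].max())
blue=blob(im,(100,120,40),(125,255,255),roi);cv2.imwrite("pics/blue.png",blue)
cr=np.vstack([cv2.resize(im[190:310,230:390],(640,480),interpolation=2)])
cv2.imwrite("pics/crop.png",cr[:,:,::-1])
cv2.imwrite("pics/crop2.png",cv2.resize(im2[195:310,255:415],(800,575),interpolation=2)[:,:,::-1])
E
```

```text
red [[262. 239.]
 [279. 239.]
 [279. 266.]
 [262. 266.]] [[0.5878 0.1479 0.043 ]
 [0.5866 0.1042 0.043 ]
 [0.5172 0.1053 0.043 ]
 [0.5183 0.1487 0.043 ]]
mid [[0.55234783 0.12650174 0.043     ]]
z [0.55126823 0.12525352 0.04325987]
red scene mid [[0.55625976 0.12340169 0.043     ]]
green [[311.5, 286.3999938964844], [322.1000061035156, 205.39999389648438], [366.3999938964844, 211.1999969482422], [355.70001220703125, 292.20001220703125]]
[ 0.55152863 -0.04675024  0.08044703] 0.03840907814386019 1.3524811481228824
scene [ 0.5573315  -0.04994762  0.07702523] 0.0383446172468922 1.0911622314016263
yellow [[359.29998779296875, 264.6000061035156], [362.6000061035156, 236.89999389648438], [372.8999938964844, 238.10000610351562], [369.6000061035156, 265.79998779296875]]
[ 0.53981257 -0.11162221  0.11718235] 0.10221235861158551 1.3524811481228824
scene [ 0.54085837 -0.11352148  0.10890613] 0.10174384358319732 0.11746423680173224
```

View pics/crop.png

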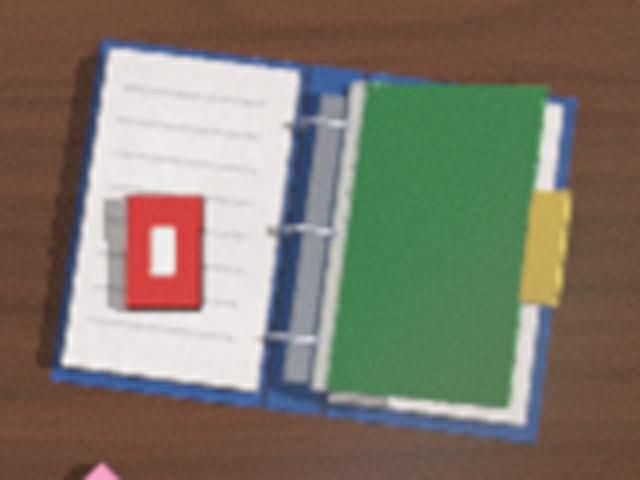

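View pics/crop2.png

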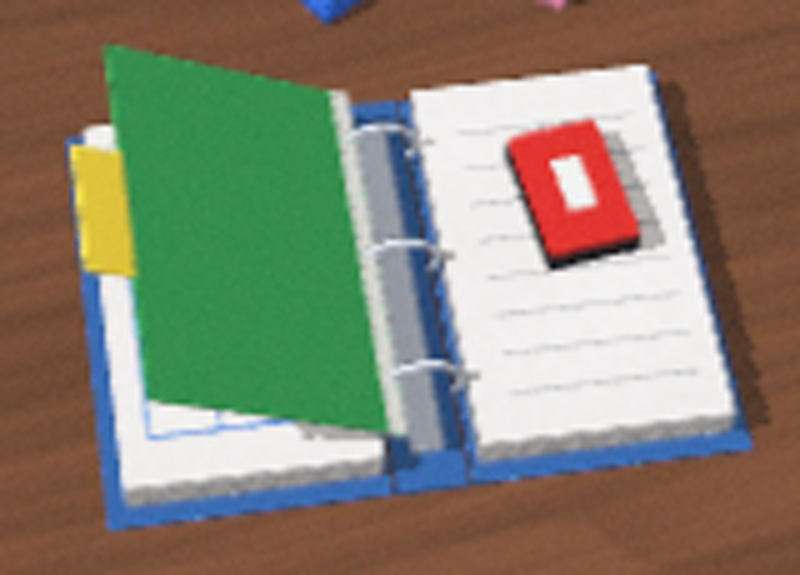

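```bash
python3 - <<'E'
from h import *
im=cv2.imread("pics/top0.png")[:,:,::-1].copy();d=np.load("pics/top0.npy")
# cover outer corners picked: FL,NL,NR,FR in top
crop=np.array([(100,40),(52,380),(535,440),(577,97)])/4+[230,190]
C=onplane("top",crop,.003);print(C.round(4))
print("sides",[np.linalg.norm(C[i]-C[(i+1)%4]).round(4) for i in range(4)],"(230,320)")
# page corners
pc=np.array([(108,48),(62,366),(258,392),(301,70)])/4+[230,190]
Pg=onplane("top",pc,.025);print(Pg.round(4),[np.linalg.norm(Pg[i]-Pg[(i+1)%4]).round(4) for i in range(4)],"(210,126)")
def yaw(a,b): v=a-b;return np.degrees(np.arctan2(v[1],v[0]))
print("yaws",yaw(C[0],C[1]),yaw(C[3],C[2]),yaw(C[1],C[2])-90,yaw(C[0],C[3])-90,yaw(Pg[0],Pg[1]),yaw(Pg[3],Pg[2]),yaw(Pg[1],Pg[2])-90)
print("centre",C.mean(0)," page",Pg.mean(0))
# scene cam corners of cover (crop2 scale 5 from 255,195): near-right etc
c2=np.array([(750,440),(108,525)])/5+[255,195]
print("scene FL,FR",onplane("scene",c2,.003).round(4))
p2=np.array([(410,92),(650,66),(735,418),(482,447)])/5+[255,195]
print("scene page NR NL FL FR",onplane("scene",p2,.025).round(4), onplane("scene",p2,.025).mean(0))
dd=np.load("pics/top0.npy")
for nm,uv in dict(tabouter=(371,252),panel_lo=(320,250),page=(290,225),mug=(148,236),teal=(201,309),yel=(145,284),pink=(252,322)).items():
    print(nm,depthpts("top",[uv],dd).round(4))
E
```

```text
[[ 0.6996  0.1705  0.003 ]
 [ 0.4734  0.2044  0.003 ]
 [ 0.426  -0.11    0.003 ]
 [ 0.6518 -0.1462  0.003 ]]
sides [np.float64(0.2287), np.float64(0.318), np.float64(0.2286), np.float64(0.3204)] (230,320)
[[0.6891 0.1623 0.025 ]
 [0.481  0.1943 0.025 ]
 [0.4611 0.0681 0.025 ]
 [0.6705 0.0357 0.025 ]] [np.float64(0.2106), np.float64(0.1278), np.float64(0.2119), np.float64(0.1279)] (210,126)
yaws -8.515289590065176 -9.113450905132272 -8.57413870034165 -8.592296619645836 -8.735465305169457 -8.782001757254669 -8.965330487431132
centre [0.56270681 0.02965331 0.003     ]  page [0.57543744 0.11508643 0.025     ]
scene FL,FR [[ 0.6981  0.1702  0.003 ]
 [ 0.6503 -0.1449  0.003 ]]
scene page NR NL FL FR [[0.4652 0.0687 0.025 ]
 [0.486  0.1963 0.025 ]
 [0.6941 0.1602 0.025 ]
 [0.6731 0.0369 0.025 ]] [0.57962077 0.11553629 0.025     ]
tabouter [[ 0.551  -0.1335  0.0042]]
panel_lo [[ 0.3947 -0.012   1.3525]]
page [[0.6248 0.0763 0.0277]]
mug [[6.113e-01 4.629e-01 3.000e-04]]
teal [[0.4128 0.3124 0.0191]]
yel [[0.4778 0.4462 0.0656]]
pink [[0.3768 0.1796 0.0198]]
```

```bash
cat >> h.py <<'E'
BC=np.array([.5635,.0297,0]);YB=np.radians(-8.75)
RB=R.from_euler('z',YB).as_matrix()
def b2w(p): return BC+RB@np.array(p,float)
def w2b(p): return (np.array(p)-BC)@RB
def tool(t,s=1):
    """tool z tilted by t from straight down toward +y of binder; tool y = s*binder x"""
    z=np.array([0,np.sin(t),-np.cos(t)]);y=np.array([s,0,0.]);x=np.cross(y,z)
    M=RB@np.c_[x,y,z];return M,R.from_matrix(M).as_euler('xyz')
TIP=.014
def tcp_for_tip(tipb,t): # tip end centre in binder frame
    z=np.array([0,np.sin(t),-np.cos(t)]);return b2w(np.array(tipb)-TIP*z)
def arcpose(a,t,rc=.166,xo=0.,gap=0.):
    """finger (18 thick) touching under/right face of divider at angle a; tip centre radius rc"""
    u=np.array([-np.cos(a),np.sin(a)]);n=np.array([-np.sin(a),-np.cos(a)]) # n: away from panel on right face
    zt=np.array([np.sin(t),-np.cos(t)]);xt=np.array([zt[1],-zt[0]])
    # corners of finger relative to tip centre
    m=min((s*.009*xt-l*zt)@n for s in(-1,1) for l in(0,.06)) if False else min((s*.009*xt)@n for s in(-1,1))
    p=np.array([0,.0275])+rc*u+n*(.002+gap-m)
    return np.array([xo,p[0],p[1]])
E
python3 - <<'E'
from h import *
for s in(1,-1):
  M,e=tool(0,s)
  for tb in ([-.025,.04,.03],[-.025,.15,.03],[-.025,.24,.02]):
    q=inverse_kinematics(tcp_for_tip(tb,0),e);print(s,tb,None if q is None else np.round(q,2))
  for xo in (0,):
    for a,ts in ((.45,(60,45,30)),(.9,(45,30,15,0)),(1.4,(20,0,)),(1.8,(0,-15)),(2.4,(0,-30)),(3.1,(0,-20))):
      for td in ts:
        t=np.radians(td);M,e=tool(t,s);q=inverse_kinematics(tcp_for_tip(arcpose(a,t,xo=xo),t),e)
        print(s,a,td,arcpose(a,t,xo=xo).round(3),None if q is None else np.round(q,2))
E
```

```text
1 [-0.025, 0.04, 0.03] [ 0.12  0.73 -0.44  1.9   0.5   0.63 -0.79]
1 [-0.025, 0.15, 0.03] [ 0.03  0.81 -0.58  1.78  0.63  0.74 -1.04]
1 [-0.025, 0.24, 0.02] [-0.06  0.91 -0.67  1.65  0.72  0.84 -1.2 ]
1 0.45 60 [ 0.    -0.154  0.09 ] [ 1.06  1.08 -0.66  1.62 -0.4   1.08  0.69]
1 0.45 45 [ 0.    -0.154  0.09 ] [ 1.01  0.94 -0.68  1.71 -0.25  0.92  0.51]
1 0.45 30 [ 0.    -0.154  0.091] [ 0.86  0.79 -0.6   1.79 -0.14  0.8   0.33]
1 0.9 45 [ 0.    -0.112  0.151] [ 0.97  0.82 -0.71  1.75 -0.32  0.94  0.45]
1 0.9 30 [ 0.    -0.112  0.151] [ 0.81  0.67 -0.62  1.81 -0.2   0.85  0.27]
1 0.9 15 [ 0.    -0.111  0.151] [ 0.64  0.58 -0.55  1.84  0.04  0.8  -0.02]
1 0.9 0 [ 0.    -0.11   0.152] [ 0.46  0.54 -0.52  1.85  0.35  0.85 -0.39]
1 1.4 20 [ 0.    -0.039  0.189] [ 0.59  0.53 -0.6   1.83 -0.07  0.83 -0.04]
1 1.4 0 [ 0.    -0.039  0.189] [ 0.38  0.51 -0.58  1.8   0.34  0.93 -0.51]
1 1.8 0 [0.    0.027 0.192] [ 0.33  0.55 -0.69  1.77  0.42  0.97 -0.68]
1 1.8 -15 [0.    0.027 0.192] [ 0.22  0.64 -0.75  1.7   0.68  1.22 -0.94]
1 2.4 0 [0.    0.117 0.146] [ 0.28  0.74 -0.88  1.71  0.66  1.01 -0.
[... 865 characters left out ...]
09  1.9  -1.06  1.2  -2.23]
-1 0.9 0 [ 0.    -0.11   0.152] [-0.68  0.77  1.09  1.91 -0.83  1.   -2.5 ]
-1 1.4 20 [ 0.    -0.039  0.189] [-0.61  0.74  1.09  1.9  -1.06  1.25 -2.34]
-1 1.4 0 [ 0.    -0.039  0.189] [ 0.69  0.7  -1.07  1.79  0.69  1.09  2.36]
-1 1.8 0 [0.    0.027 0.192] [ 0.56  0.72 -1.07  1.75  0.7   1.11  2.25]
-1 1.8 -15 [0.    0.027 0.192] [ 0.4   0.78 -1.08  1.69  0.88  1.37  2.06]
-1 2.4 0 [0.    0.117 0.146] [ 0.39  0.84 -1.08  1.71  0.82  1.11  2.04]
-1 2.4 -30 [0.    0.115 0.147] [ 0.09  1.03 -1.08  1.5   1.08  1.7   1.82]
-1 3.1 0 [0.    0.166 0.037] [ 0.3   1.08 -1.08  1.69  1.07  1.09  1.85]
-1 3.1 -20 [0.    0.166 0.04 ] [ 0.09  1.17 -1.08  1.52  1.16  1.49  1.75]
```

```bash
python3 - <<'E'
from h import *
M,e=tool(0)
move_gripper(0.0)
move_pose(tcp_for_tip([-.022,.040,.12],0),e)
print(get_time(),w2b(get_position()))
servo_line(tcp_for_tip([-.022,.040,.033],0),rate=.15)
print(get_contact_force())
for y in (.08,.12,.140,.153):
    servo_line(tcp_for_tip([-.022,y,.033],0),rate=.12); print(y,get_contact_force().round(2),get_gripper_width(),w2b(get_position()).round(4))
for n in ("top","scene"):
    p,d=get_image(n);cv2.imwrite(f"pics/{n}1.png",p[:,:,::-1]);np.save(f"pics/{n}1.npy",d)
print(get_time())
a=cv2.imread("pics/top1.png")[180:315,180:390];b=cv2.imread("pics/scene1.png")[150:310,260:440]
cv2.imwrite("pics/v1.png",np.hstack([cv2.resize(a,(400,257)),cv2.resize(b,(400,356))[:257]])) if 0 else cv2.imwrite("pics/v1.png",np.hstack([cv2.resize(a,(400,300)),cv2.resize(b,(400,300))]))
E
```

```text
4.3167 [-0.02153482  0.03892077  0.13397386]
[1.24115335 0.24926587 0.13046483]
0.08 [ 0.16 -0.62 -0.87] 0.000400732053574793 [-0.0218  0.08    0.0474]
0.12 [ 0.15 -0.35 -0.22] 0.00034230021688782993 [-0.022   0.1195  0.0468]
0.14 [-0.73 -1.26 -0.01] 0.0008321237464308934 [-0.0221  0.1401  0.047 ]
0.153 [ 0.55 -0.1  -0.37] 0.0006011383398188092 [-0.0221  0.1531  0.047 ]
6.6917
```

View pics/v1.png

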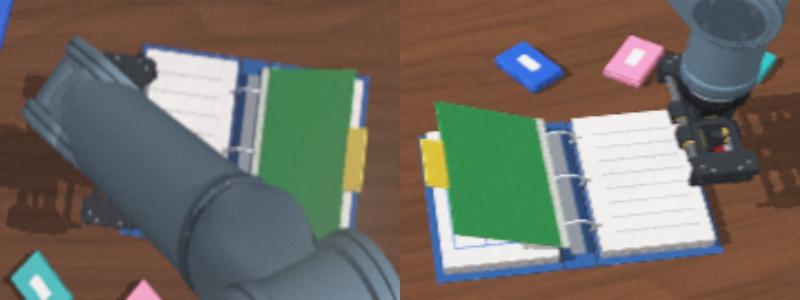

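```bash
python3 - <<'E'
from h import *
servo_line(tcp_for_tip([-.022,.13,.14],0),rate=.25)
tp,tr=get_position(),get_tool_rot();np.savez("pics/w2.npz",tp=tp,tr=tr)
p,d=get_image("wrist");cv2.imwrite("pics/w2.png",p[:,:,::-1]);np.save("pics/w2.npy",d)
m=blob(p,(0,150,60),(8,255,255),(0,0,640,480))|blob(p,(172,150,60),(180,255,255),(0,0,640,480))
ys,xs=np.nonzero(cv2.erode(m,np.ones((3,3))));P=depthpts("wrist",np.c_[xs,ys],d,tp,tr)
P=np.array([w2b(q) for q in P[(P[:,2]<.1)]]);print(len(P),P.min(0),P.max(0),P.mean(0),get_time())
for y in np.arange(.12,.24,.01):
    s=P[abs(P[:,1]-y)<.004]
    if len(s):print(round(y,3),np.median(s[:,2]).round(4))
E
```

```text
6379 [-0.06413807  0.15126416 -0.00049077] [0.01078195 0.19816624 0.02389388] [-0.02544849  0.17548041  0.01982677] 7.3333
0.15 0.0215
0.16 0.021
0.17 0.0203
0.18 0.0195
0.19 0.0187
0.2 0.018
```

View pics/w2.png

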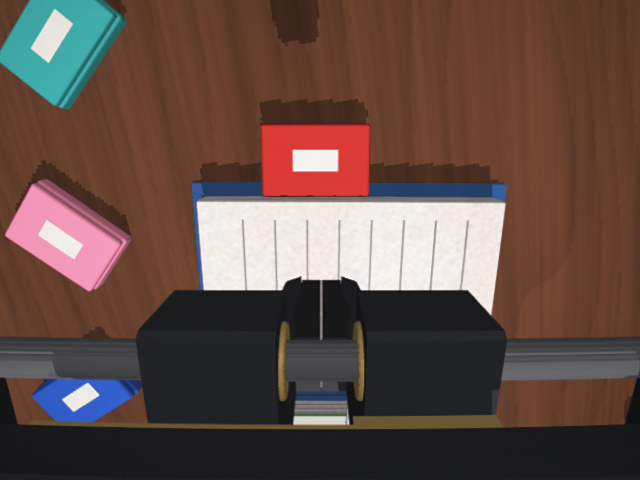

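The red pad (wrist 315,160) slid off, but its inner edge still rests on the cover lip: its top is 21 mm high at the inner edge and 18 mm at the outer, over yb 150–200 mm. I'll nudge it outward with a light fingertip on the lid, then push it from behind.

```bash
python3 - <<'E'
from h import *
X=-.0255
servo_line(tcp_for_tip([X,.182,.04],0),rate=.25)
servo_line(tcp_for_tip([X,.182,.024],0),rate=.1)
f0=get_contact_force();z=.024
while z>.010:
    z-=.001; servo_line(tcp_for_tip([X,.182,z],0),rate=.05)
    f=get_contact_force()-f0
    if f[2]>4: break
print("z",z,f,f0)
y=.182
while y<.222:
    y+=.008
    servo_line(tcp_for_tip([X,y,z],0),rate=.08);f=get_contact_force()-f0;print(round(y,3),round(z,4),f.round(1))
    if f[2]<4: z-=.0007
    if f[2]>9: z+=.0005
servo_line(tcp_for_tip([X,y-.09,.14],0),rate=.3)
tp,tr=get_position(),get_tool_rot()
p,d=get_image("wrist");cv2.imwrite("pics/w3.png",p[:,:,::-1])
m=blob(p,(0,150,60),(8,255,255),(0,0,640,480))|blob(p,(172,150,60),(180,255,255),(0,0,640,480))
ys,xs=np.nonzero(cv2.erode(m,np.ones((3,3))));P=depthpts("wrist",np.c_[xs,ys],d,tp,tr)
P=np.array([w2b(q) for q in P[(P[:,2]<.1)]]);print(len(P),P.min(0),P.max(0),P.mean(0),get_time())
for y in np.arange(.12,.26,.01):
    s=P[abs(P[:,1]-y)<.004]
    if len(s):print(round(y,3),np.median(s[:,2]).round(4))
E
```

```text
z 0.018999999999999996 [-3.55333499 -1.28749366 11.87356529] [ 0.03434656 -1.08740276  0.42246578]
0.19 0.019 [-0.5  0.   7.4]
0.198 0.019 [-0.3  0.7 -0.9]
0.206 0.0183 [-0.1  0.4  4.3]
0.214 0.0183 [-0.6  2.4  4.1]
0.222 0.0183 [-1.1  0.8  6.2]
6801 [-6.00390795e-02  1.79368091e-01 -1.27679631e-04] [0.0141721  0.22608812 0.02080566] [-0.02192063  0.20320966  0.01810403] 11.45
0.18 0.0181
0.19 0.0181
0.2 0.018
0.21 0.0182
0.22 0.0182
0.23 0.0158
```

View pics/w3.png

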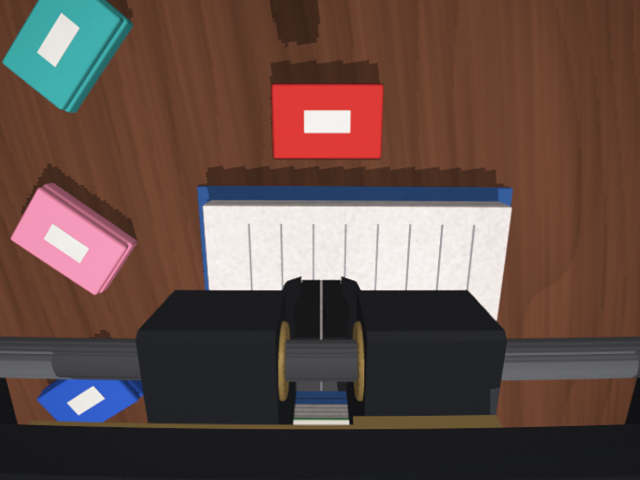

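```bash
python3 - <<'E'
from h import *
X=-.0225
servo_line(tcp_for_tip([X,.1665,.05],0),rate=.3)
servo_line(tcp_for_tip([X,.1665,.009],0),rate=.1);print(get_contact_force().round(1))
servo_line(tcp_for_tip([X,.200,.009],0),rate=.08);print(get_contact_force().round(1))
servo_line(tcp_for_tip([X,.185,.009],0),rate=.15)
servo_line(tcp_for_tip([X,.10,.16],0),rate=.3)
tp,tr=get_position(),get_tool_rot()
p,d=get_image("wrist");cv2.imwrite("pics/w4.png",p[:,:,::-1])
m=blob(p,(0,150,60),(8,255,255),(0,0,640,480))|blob(p,(172,150,60),(180,255,255),(0,0,640,480))
ys,xs=np.nonzero(cv2.erode(m,np.ones((3,3))));P=depthpts("wrist",np.c_[xs,ys],d,tp,tr)
P=np.array([w2b(q) for q in P[(P[:,2]<.1)]]);print(len(P),P.min(0),P.max(0),P.mean(0),get_time())
# clear out to the right and look with top camera
M,e=tool(np.radians(55))
ap=[0,-.26,.14]
move_pose(tcp_for_tip([0,-.05,.25],0),get_tool_rot())
move_pose(tcp_for_tip(ap,np.radians(55)),e)
for n in ("top","scene"):
    p,d=get_image(n);cv2.imwrite(f"pics/{n}5.png",p[:,:,::-1]);np.save(f"pics/{n}5.npy",d)
tp,tr=get_position(),get_tool_rot();np.savez("pics/w5.npz",tp=tp,tr=tr)
p,d=get_image("wrist");cv2.imwrite("pics/w5.png",p[:,:,::-1]);np.save("pics/w5.npy",d)
print(get_time(),get_joints().round(2))
E
```

```text
[ 0.2  0.4 -0.1]
[ 0.2 -0.4 -1.2]
4909 [-0.05908288  0.2137072   0.01497065] [0.01336321 0.24989077 0.02062304] [-0.02277156  0.23016398  0.01809364] 14.075
15.9667 [ 1.26  1.11 -0.9   1.49 -0.09  1.24  0.44]
```

View pics/top5.png

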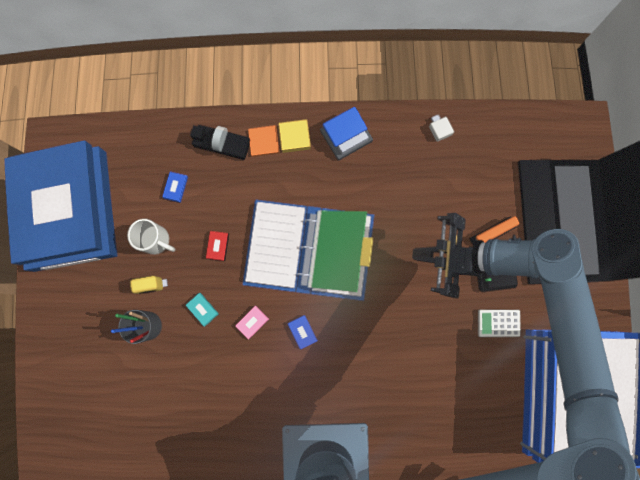

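View pics/w5.png

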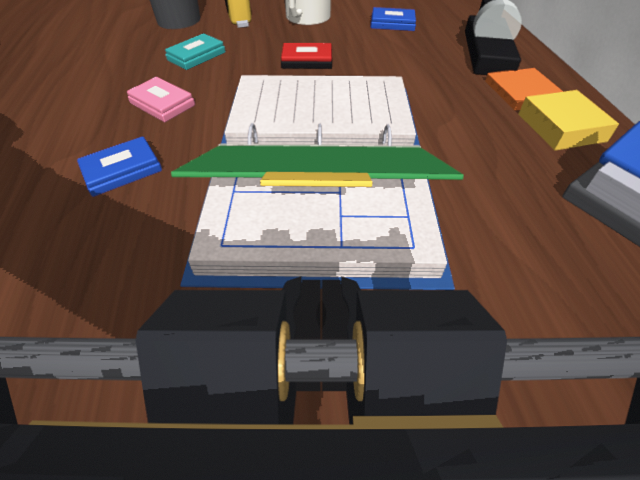

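View pics/scene5.png

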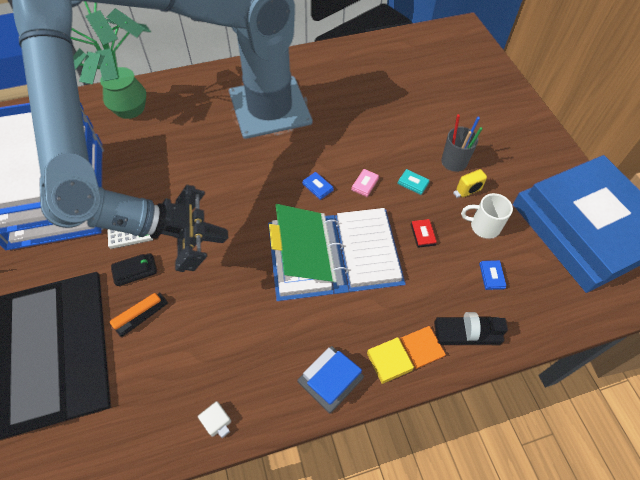

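The pad is clear on the desk (top 217,246) and the binder's corners haven't moved. The tab is at top (366,252) and wrist (317,181). Next is the divider angle.

```bash
python3 - <<'E'
from h import *
w=np.load("pics/w5.npz")
for n,roi,kw in (("wrist",(230,160,400,195),(w["tp"],w["tr"])),("scene",(260,215,290,260),(None,None)),("top",(355,230,380,270),(None,None))):
    f="w5" if n=="wrist" else n+"5"
    im=cv2.imread(f"pics/{f}.png")[:,:,::-1].copy();d=np.load(f"pics/{f}.npy")
    m=cv2.erode(blob(im,(18,100,70),(33,255,255),roi),np.ones((2,2)))
    ys,xs=np.nonzero(m);k=d[ys,xs]>0;P=np.array([w2b(q) for q in depthpts(n,np.c_[xs,ys][k],d,*kw)])
    ok=(P[:,2]>.06)&(P[:,2]<.2);P=P[ok]
    print(n,len(P),P.min(0).round(4),P.max(0).round(4),"ang",np.median(np.arctan2(P[:,2]-.0275,-P[:,1])).round(3),"r max",np.hypot(P[:,1],P[:,2]-.0275).max().round(4),np.hypot(P[:,1],P[:,2]-.0275).min().round(4))
E
```

```text
wrist 1394 [-0.0362 -0.1594  0.105 ] [ 0.0326 -0.1372  0.117 ] ang 0.514 r max 0.1819 0.1576
scene 225 [-0.0347 -0.1545  0.0977] [ 0.0342 -0.133   0.1182] ang 0.512 r max 0.1783 0.1506
top 227 [-0.0351 -0.154   0.102 ] [ 0.0328 -0.1341  0.1221] ang 0.528 r max 0.1779 0.1537
```

```bash
cat >> h.py <<'E'
def tilt(a):
    d=90-np.degrees(a)
    if np.degrees(a)>110: d=-20+20*min(1,(np.degrees(a)-110)/60)
    return np.radians(min(d,61))
def go(a,rc=.164,gap=0.,rate=.08,t=None,xo=0.):
    t=tilt(a) if t is None else t
    servo_line(tcp_for_tip(arcpose(a,t,rc,xo,gap),t),tool(t)[1],rate=rate)
E
python3 - <<'E'
from h import *
try:
    a0=.515
    go(a0,.235,.035,rate=.15); go(a0,.164,.03,rate=.15)
    f0=get_contact_force();print(get_time(),f0.round(2))
    go(a0,.164,.004)
    for a in np.arange(.515,1.25,.1):
        go(a,rate=.09);f=get_contact_force()-f0;print(round(a,3),f.round(2))
        if np.linalg.norm(f)>15: print("stop");break
except MotionError as ex: print("ERR",ex)
for n in ("top","scene"):
    p,d=get_image(n);cv2.imwrite(f"pics/{n}6.png",p[:,:,::-1]);np.save(f"pics/{n}6.npy",d)
print(get_time(),get_joints().round(2))
a=cv2.imread("pics/top6.png")[180:315,230:410];b=cv2.imread("pics/scene6.png")[165:305,255:435]
cv2.imwrite("pics/v6.png",np.hstack([cv2.resize(a,(400,300)),cv2.resize(b,(400,311))[:300]]))
E
```

```text
17.075 [0.8  0.46 0.37]
0.515 [-1.56 -1.27 -0.84]
0.615 [-0.82 -1.29 -1.1 ]
0.715 [-1.44 -1.93 -0.46]
0.815 [-0.75 -0.42  0.55]
0.915 [-1.07 -0.88 -0.77]
1.015 [-0.36 -0.12 -0.72]
1.115 [-0.67 -1.11 -0.4 ]
1.215 [-0.89 -0.86 -0.61]
20.35 [ 0.76  0.61 -0.76  1.82  0.07  0.83 -0.1 ]
```

View pics/v6.png

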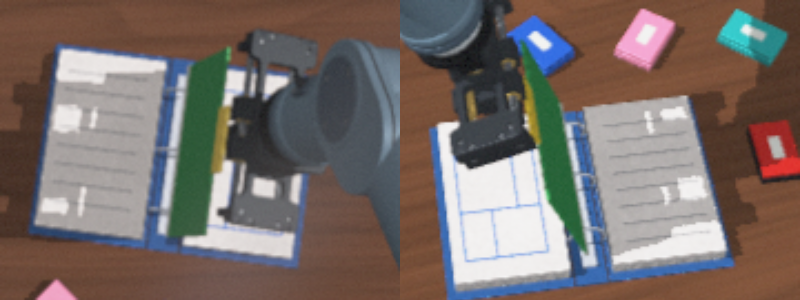

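The divider is turning with the fingers behind its tab (about 70°), and the binder is still in place. I'll continue over the top and down.

```bash
python3 - <<'E'
from h import *
try:
    f0=np.array([.8,.46,.37])
    for a in np.r_[np.arange(1.315,3.1,.1),3.11]:
        go(a,rate=.09);f=get_contact_force()-f0;print(round(a,3),f.round(2))
        if np.linalg.norm(f)>15: print("stop");break
except MotionError as ex: print("ERR",ex)
for n in ("top","scene"):
    p,d=get_image(n);cv2.imwrite(f"pics/{n}7.png",p[:,:,::-1]);np.save(f"pics/{n}7.npy",d)
print(get_time(),get_joints().round(2),w2b(get_position()))
a=cv2.imread("pics/top7.png")[180:315,200:380];b=cv2.imread("pics/scene7.png")[165:305,265:445]
cv2.imwrite("pics/v7.png",np.hstack([cv2.resize(a,(400,300)),cv2.resize(b,(400,311))[:300]]))
E
```

```text
1.315 [-0.45 -0.66  0.11]
1.415 [-0.53 -0.99 -1.17]
1.515 [-0.75 -0.33  0.18]
1.615 [ 0.04 -1.45 -0.65]
1.715 [-0.57 -0.94  0.48]
1.815 [-0.64 -0.71 -0.37]
1.915 [-1.01  0.04 -1.19]
2.015 [-1.13  0.11 -0.72]
2.115 [-0.9  -0.94 -0.73]
2.215 [-0.11 -0.85 -0.72]
2.315 [ 0.07 -0.57 -0.46]
2.415 [-1.09  0.18 -0.62]
2.515 [-1.9   0.47 -0.35]
2.615 [-1.23 -0.61 -0.06]
2.715 [-0.87 -0.77  0.19]
2.815 [-1.02 -0.17 -0.4 ]
2.915 [ 0.11 -0.94  0.07]
3.015 [-2.13 -0.26 -0.4 ]
3.11 [-1.28 -0.61 -0.36]
26.9417 [-0.03  0.82 -0.51  1.71  0.55  0.76 -0.96] [-5.03847225e-05  1.63932203e-01  4.89351430e-02]
```

View pics/v7.png

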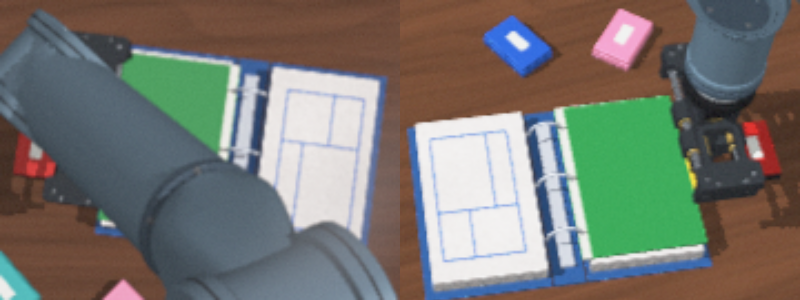

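```bash
python3 - <<'E'
from h import *
M,e=tool(0);z=.034
f0=get_contact_force()
while z>.0235:
    z-=.001;servo_line(tcp_for_tip([0,.164,z],0),e,rate=.05);f=get_contact_force()-f0
    print(round(z,4),f.round(1),w2b(get_position())[2].round(4)-.014)
    if f[2]>6:break
servo_line(tcp_for_tip([0,.164,.15],0),e,rate=.25)
tp,tr=get_position(),get_tool_rot()
move_pose(tcp_for_tip([0,-.10,.25],0),e)
for n in ("top","scene"):
    p,d=get_image(n);cv2.imwrite(f"pics/{n}8.png",p[:,:,::-1]);np.save(f"pics/{n}8.npy",d)
    m=cv2.erode(blob(p,(45,90,60),(75,255,255),(230,190,410,300)),np.ones((3,3)))
    ys,xs=np.nonzero(m);k=d[ys,xs]>0;P=np.array([w2b(q) for q in depthpts(n,np.c_[xs,ys][k],d)])
    P=P[(P[:,1]>.01)&(P[:,1]<.16)&(abs(P[:,0])<.1)];c=np.polyfit(P[:,1],P[:,2],1);print(n,len(P),"slope z/y",c[0].round(4),"z@.154",np.polyval(c,.154).round(4))
    m=blob(p,(18,110,90),(33,255,255),(225,200,270,270) if n=="top" else (380,200,420,270))
    m=cv2.erode(m,np.ones((2,2)));ys,xs=np.nonzero(m);P=np.array([w2b(q) for q in depthpts(n,np.c_[xs,ys],d)]).reshape(-1,3);print("tab",len(P),P.mean(0) if len(P) else '')
print(get_time())
E
```

```text
0.033 [-0.4  0.  -0. ] 0.033100000000000004
0.032 [-1.1 -0.9 -0.3] 0.032
0.031 [-0.5  0.1 -0.4] 0.030900000000000004
0.03 [0.3 0.5 0. ] 0.03
0.029 [-2.9 -1.4  7.3] 0.0298
top 3356 slope z/y 0.0002 z@.154 0.0299
tab 250 [-0.00171765  0.16500309  0.03463696]
scene 3090 slope z/y -0.0009 z@.154 0.0284
tab 217 [0.00325902 0.16642493 0.02997398]
30.0167
```

View pics/scene8.png

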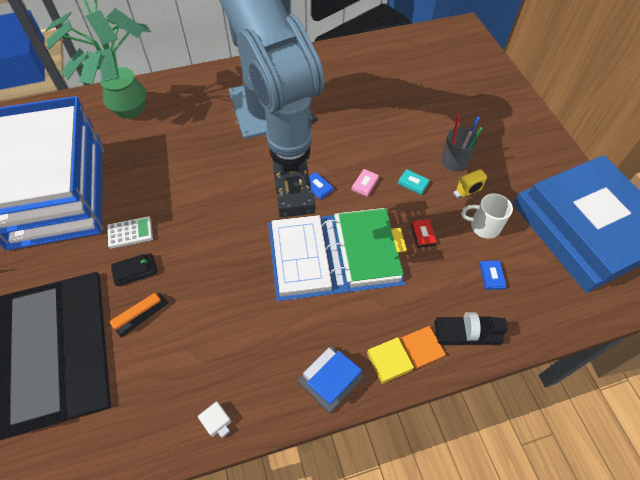

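View pics/top8.png

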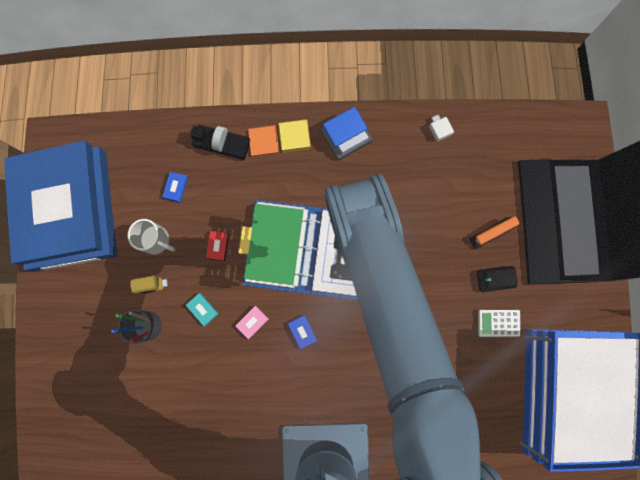

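The divider lies flat on the left-hand pages: slope is about 0, the free edge is at about 29 mm, and its tab is at top (245,241). The pad is flat on the desk at top (217,246), and the bystanders and binder are where they were. The robot isn't touching anything, so I'm handing in.

```bash
python3 -c "
from cell import *
print(get_contact_force().round(1),get_position().round(3)); sign_off(); print(get_time())"
```

```text
[-0.2 -0.6  0.1] [ 0.548 -0.067  0.263]
the job is handed in; nothing more can be done
the job is handed in; nothing more can be done
```

I handed the job in at about 30 s of the 58 s allowed. The red ink pad lies flat on the desk, and the green divider lies flat on the left-hand pages.

- **Ink pad:** The first push left its inner edge on the cover lip. I slid it clear with a light fingertip on the lid (about 4–12 N), then pushed it further out from behind. It was never gripped. Its lid measured 18 mm above the desk, and it sits about 30 mm beyond where the tab ends up.
- **Divider:** I turned it from 0.515 rad by its yellow tab with the closed fingertips, then pressed it down with about 7 N.
- **Last checks:** The divider's slope was about 0, with its free edge 28–30 mm high (29.5 mm expected). The depth readings on the tab disagreed by about 5 mm: 35 mm high from the top camera and 30 mm from the scene camera. The panel slopes and the contact height of 29.8 mm agree with it lying flat.
- **Everything else:** By eye in the pictures, the binder, the bystanders and the look-alikes had not moved. The gripper was clear, and wrist force was near zero at hand-in.

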